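Square up the dumbbells and snap the keeper bar shut

TASK

Make the dumbbell shelf safe for the night: slide both hex dumbbells straight back in their channels until they sit square against the rear stop, then swing the red keeper bar up and over, down across their handles, and press it until its sprung catches snap it fully home. Press by feel, firmly enough for the catches but without forcing the bar against its stop; do not knock the upper ledge, and leave everything else where it stands.

Things in the scene. Friction and masses are not known exactly. Their poses are not given: they have to be found in the camera images.
- shelf: Fixed oak dumbbell shelf, base 258 x 330 mm, rubber front edge at x = -132. Origin: on the table, below the middle of the shut keeper bar. x from the open front (robot side) to the back, y left, z up. Two channels along x in a grey rubber liner, floor z = 33. Grey cheek plates 5 mm thick at y = +-100, x = -117 to 93, top z = 108. Two rear posts. Offsets here are in mm in this frame.
- home_left (a point): Where the left dumbbell's centre is when home: middle of the left channel (y = +40), x = 0, z = 62 of the shelf. Low ribs (8 mm) beside the channel leave a dumbbell about 8 mm of play to either side.
- home_right (a point): The same for the right channel (y = -40).
- rear_stop (a point): Top edge of the rubber face of the rear stop, a 195 mm wide strip across both channels: x = 78, y = 0, z = 72 of the shelf. A dumbbell pushed against it is home.
- dumbbell_a: Hex dumbbell, 0.7 to 1 kg, 156 mm long, in the left channel, 38 to 55 mm too far forward and slightly askew. Origin: its centre; x along the handle, parallel to the shelf's x when square. Two black hex heads 34 long, 58 across flats, 67 across corners, lying on a flat, tops at z = 91 of the shelf; steel handle 28 diameter, 88 long. Flat front face 78 before the centre.
- dumbbell_b: The same kind of dumbbell in the right channel (y = -40 of the shelf).
- keeper (a joint): Keeper angle, rad: 0 shut, 1.57 bar straight up, 3.14 bar lying level in front of the shelf; limit 3.3; starts at 2.95 to 3.28. The hinge is stiff and stays where left; the bar moves with 1 to 6 N. From 0.13 on, two spring balls in the cheeks resist: 10 to 15 N down on the bar takes it past them at 0.05; then it snaps to 0, a hard stop, and holds against about 10 N. Above 0.05 it is not caught.
- keeper_hinge (a point): Middle of the keeper's hinge axis, which is parallel to the shelf's y: x = -95, z = 88 of the shelf. The bar's centre line turns on a radius of 95 mm about it: at joint angle q it is at x = -95 + 95 cos q, z = 88 + 95 sin q of the shelf.
- keeper_bar: Moving keeper: round bar along the shelf's y with a red sleeve, 18 mm diameter, 140 long, on two flat steel arms (6 x 14 mm) at y = +-88. Origin: middle of the bar on its centre line; at joint 0 its axes are the shelf's. Shut, it lies at x = 0, z = 88 of the shelf, 3 mm over the handles, 12 mm lower than the heads' tops: with a dumbbell too far forward it lands on a head and cannot close.
- ledge: Fixed upper oak ledge of the shelf, 126 x 330 mm, 18 thick. Origin: centre of its underside, x = 65, z = 222 of the shelf. Its front edge (x = 0) is straight above the shut bar, so an upright gripper does not fit over the shut bar: come under the edge with the tool leaning 25 degrees or more, fingertips pointing down and to the back.
- kettlebell: Bystander: dark cast iron kettlebell, 137 mm high, body 92 mm across, handle 106 mm wide, standing on the ledge. Origin: centre of its underside.
- coaster: Bystander: blue and white round ceramic coaster, 96 mm across, 8 mm thick, lying on the ledge. Origin: centre of its underside.
- wrist_roller: Bystander: aluminium wrist roller bar with black grips, 300 mm long, 36 mm high, lying on the table to the right. Origin: below its middle, on the table; x along it.
- plate_0: Bystander: green change plate, 130 mm across, 16 mm thick with a 52 mm hole, lying on the table to the left. Origin: centre of its underside.
- plate_1: Bystander: white change plate of the same size, lying on the green one.
- shaker: Bystander: grey shaker bottle with red cap, 190 mm high, 76 mm across, on the table to the left. Origin: centre of its underside.
- chalk_jar: Bystander: white chalk jar, 70 mm high, 72 mm across, on the table to the right. Origin: centre of its underside.
There are look-alikes about, which are no part of the job. Leave any yellow look-alike of the dumbbell_b alone.

How it is judged:
By the outcome, as a careful person would: the job done as asked, in the order asked, and still so for the second after the job is handed in, with the robot touching nothing.
It also fails if it takes over 67 s, if anything falls off the work surface, if the arm or the gripper's body presses on something with over 40 N, if the wrist force passes 120 N, or if a joint passes its speed limit or range.

ROBOT

A 6-joint arm with a two-finger parallel gripper is mounted at the origin on the work surface. World frame = base frame: x ahead of the robot, y to its left, z up, the work surface at z = 0. Lengths are in m, angles in degrees, forces in N, time in s.
With the tool pointing down it reaches from about 0.4 to 0.825 m from the base axis. Payload 7 kg.
Tool frame: the origin (TCP) lies midway between the tips of the shut fingers; the grasp point (between the pads) lies 19 mm behind it (r.grip_depth is the distance from the TCP to the grasp point, in m); z points along the fingers, y is the line along which they close (so a half turn about z gives the same grasp; the last joint's range is limited). The gripper opens to 88 mm and grips with 3 to 60 N. Pads are 19 mm wide; open, the fingers measure 130 mm over their backs; the gripper's body (78 mm by 193 mm) begins 47 mm behind the grasp point.
Start: joints at [90.991, 20.546, 0.682, 0, -70.136, -16.507], TCP at [0.181, 0.65, 0.227] pointing down, gripper open.
Joint ranges: [-176.03, 176.03], [-82.01, 121.73], [-58.28, 71.71], [-173.87, 95.51], [-174.79, -0.11], [-173.66, 173.66]. Speed limits (degrees/s): [136.94, 136.94, 172.46, 180, 180, 180].

INTERFACE

Orientations are given as [roll, pitch, yaw] about the fixed x, y, z axes, in that order (R = Rz(yaw) Ry(pitch) Rx(roll)).
In Python, from plant import r, capture, close_job, search_frame, outline_of gives the robot as it stands.
- The arm moves only by the shell command python3 -m creep 'ROWS' [FORCE]. ROWS is JSON, a list of rows, each a list of 7 numbers: the finger opening in mm, from 0 to 87.6, then the shift along the world's x, y, z in units of 25 mm (1.0 is 25 mm), then the turn, a rotation vector about the world's x, y, z in degrees. In form: [[hand, x, y, z, ax, ay, az], ...]. A call has 1 to 8 rows; each row shifts and turns the commanded pose from where the row before left it; what a row does not reach is not made up. A row lasts 1/12 s, in which the tool goes at most 41.7 mm and 7.16 degrees, less where a joint would pass 70% of its speed; a pose out of reach is approached as far as the arm can. A call is refused whole if a number of a shift passes 1 or a number of a turn 7.16, either way. A call with a gripper value outside its range is refused whole. The fingers move at their own pace and stop on an object; FORCE is the grip in N (left out, the last holds). Time passes only in rows, so rows that do not move let the fingers close. It gives the time, the measured TCP pose, the force, the opening and the grip force at its end, in the units of the state.
- r.get_state(): the state, without advancing time (a new reading comes with each control period).
- capture(name): name is "scene" or "top" or "wrist"; returns a dict with "frame" (400x640x3 uint8, red, green, blue), "K" (3x3 intrinsics, pixels), "origin" and "rotation" of the camera in the world. Camera axes: x right, y down, z forward; pixel columns grow to the right and rows downward; lengths in m; the calibration is good to about 2 mm. The wrist camera is an equidistant fisheye: a pixel r from the principal point sees the ray r / f radians off the axis. A picture is of the moment at which its call begins. There is no depth.
- close_job(): hands the job in; it is judged then, once.
Trained networks look in a picture, given as the dict that the camera call returned (one of the last four; its "shot" number tells which), for a name from the list of things; names that differ only in an ending like _2 or _b are one class to them, and where a whole thing is asked for, a point or a joint stands for the part that bears it (a point fixed in the world has none). Each returns a list of dicts, best first, with "conf" (0 to 1); they miss things now and then, are a little off and sometimes report something else, mostly with a low value. They report only what shows in the picture. A call takes as long as a camera call. They do not tell look-alikes from the thing itself.
- search_frame(picture, target): "bbox" ([left, top, right, bottom] in pixels, round what is visible of it).
- outline_of(picture, target): "region" (400x640 bool, what is visible of it) and "bbox" ([left, top, right, bottom] in pixels, round what is visible of it).
The state is a dict: "time_s": time; "joints": joint angles; "qd": joint speeds; "joint_torque": joint torques, N m; "tcp_pos": TCP position; "eef_rot": TCP orientation; "contact_force": force on the tool from outside, world axes, zero at the start; "moment": the same for the moment, N m; "gripper_width": finger opening in m; "gripper_force": force on a finger pad.
Only numpy, scipy, OpenCV 4.12 (cv2) and the standard library are available. Lean on these libraries where they do the work, as an engineer would, in place of code of your own. Each camera call takes 0.05 s, during which the arm holds its last target. There are 200 camera calls.

## Working session

There is one attempt and no reset: what is moved stays moved. The work goes in short steps, Python scripts to look and compute and a shell command to move; the robot and the scene stay as the last step left them, time stands still between calls to the robot, and variables do not carry over. Pictures are saved under pics/ and viewed, at most 10 in all, crops included, and the job is handed in when it is done.

```bash
ls; mkdir -p pics; python3 - <<'E'
from plant import r,capture,search_frame
import cv2
s=r.get_state();print({k:s[k] for k in('time_s','tcp_pos','eef_rot','contact_force','gripper_width')})
for n in('scene','top'):
    c=capture(n);cv2.imwrite(f'pics/{n}0.png',c['frame'][:,:,::-1])
    print(n,c['K'].tolist(),c['origin'],c['rotation'])
    for t in('dumbbell_a','keeper_bar','ledge','shelf','rear_stop'):
        try: print(t,[(d['bbox'],round(d['conf'],2)) for d in search_frame(c,t)])
        except Exception as e: print(t,e)
E
```

```text
pics
{'time_s': 0.0, 'tcp_pos': array([0.18047082, 0.64991823, 0.22562946]), 'eef_rot': array([ 1.79906033e+02, -9.49415259e-03, -1.55230625e+01]), 'contact_force': array([ 0.31502211, -0.37536517, -0.03326621]), 'gripper_width': 0.08786207839203791}
scene [[486.58575752729985, 0.0, 318.6434995890008], [0.0, 486.58575752729985, 194.98794977289904], [0.0, 0.0, 1.0]] [0.14915183 0.59811036 1.31139952] [-148.61887762   -0.79268049 -148.18792441]
dumbbell_a [([429.2, 173.5, 487.4, 206.9], 0.9), ([150.4, 231.2, 199.5, 283.8], 0.84), ([247.8, 196.0, 306.7, 228.1], 0.81), ([292.4, 105.5, 323.1, 129.5], 0.81), ([327.1, 242.0, 383.5, 284.6], 0.78), ([264.4, 172.0, 319.6, 209.4], 0.6)]
keeper_bar [([264.8, 172.1, 318.0, 208.7], 0.66)]
ledge [([196.0, 105.9, 293.4, 212.2], 0.87)]
shelf [([196.2, 107.2, 342.8, 265.8], 0.83)]
rear_stop [([196.0, 103.2, 343.1, 262.6], 0.83)]
top [[391.5356471910225, 0.0, 318.91636370593693], [0.0, 391.5356471910225, 200.67249951325016], [0.0, 0.0, 1.0]] [0.33938681 0.01305342 1.46945571] [-174.20431544   -0.8571124   -90.93519855]
dumbbell_a [([384.2, 258.5, 430.0, 298.5], 0.9), ([288.5, 144.9, 313.4, 187.4], 0.84), ([286.1, 220.7, 306.9, 264.1], 0.84), ([311.0, 137.9, 334.4, 184.1], 0.62), ([215.9, 99.4, 240.6, 146.0], 0.58), ([374.2, 104.9, 413.4, 142.9], 0.56)]
keeper_bar [([290.3, 187.1, 343.8, 208.7], 0.64)]
ledge [([254.9, 94.0, 359.1, 151.9], 0.7), ([253.4, 97.7, 360.0, 210.6], 0.2)]
shelf [([254.8, 97.6, 356.3, 209.9], 0.8)]
rear_stop [([255.6, 94.9, 361.1, 211.0], 0.92)]
```

View pics/scene0.png

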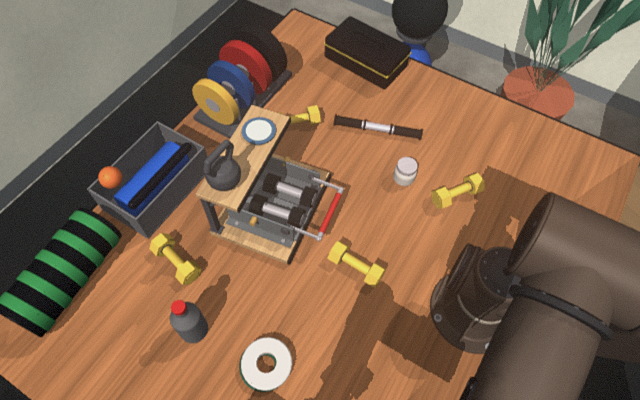

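View pics/top0.png

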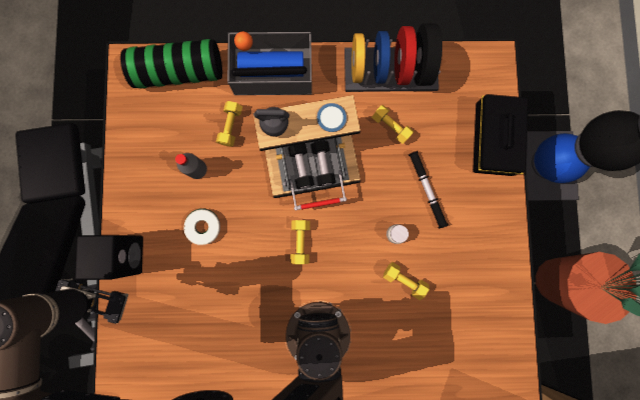

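The scene view shows the shelf at about (265,190) with the red bar at (330,213). In the top view the shelf is at (307,155) and the bar at (320,203). The yellow look-alikes are outside the shelf. I'll enlarge both views next to pick features.

```bash
python3 - <<'E'
import cv2,numpy as np
a=cv2.imread('pics/top0.png')[90:215,245:370];b=cv2.imread('pics/scene0.png')[95:275,190:350]
a=cv2.resize(a,None,fx=4.8,fy=4.8,interpolation=cv2.INTER_CUBIC);cv2.imwrite('pics/topc.png',a)
b=cv2.resize(b,None,fx=3.33,fy=3.33,interpolation=cv2.INTER_CUBIC);cv2.imwrite('pics/scenec.png',b);print(a.shape,b.shape)
for n in('top0','scene0'):
    im=cv2.imread(f'pics/{n}.png').astype(int);m=(im[:,:,2]>130)&(im[:,:,1]<70)&(im[:,:,0]<80)
    ys,xs=np.nonzero(m);k=(xs>285)&(xs<350)&(ys>165)&(ys<245)
    print(n,cv2.minAreaRect(np.c_[xs[k],ys[k]].astype(np.float32)),k.sum())
E
```

```text
(600, 600, 3) (599, 533, 3)
top0 ((319.80029296875, 202.9614715576172), (5.136648654937744, 38.4493293762207), 79.11447143554688) 192
scene0 ((329.9024353027344, 212.37802124023438), (5.866814136505127, 41.137550354003906), 24.775142669677734) 190
```

View pics/topc.png

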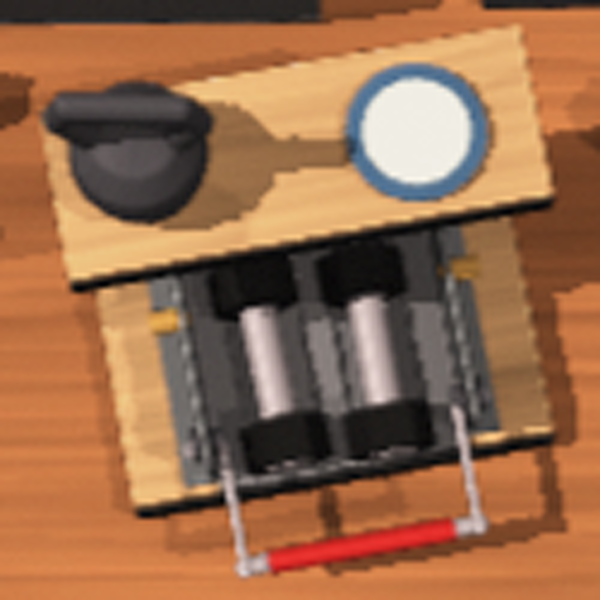

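View pics/scenec.png

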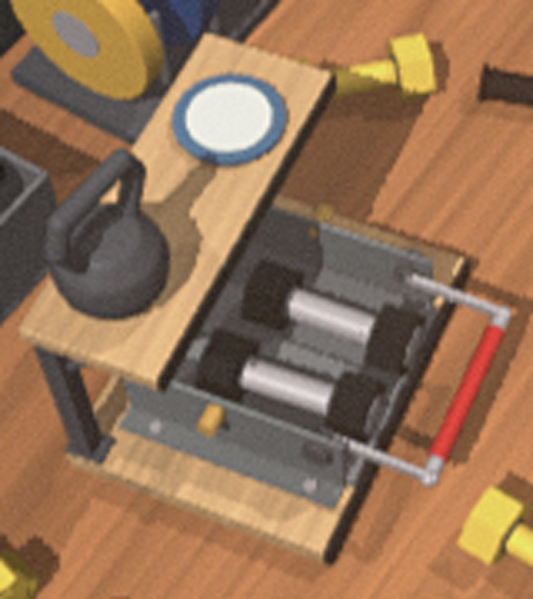

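The crops show the ledge top corners and the base front corners clearly. The dumbbells' front heads are near the shelf front, and the bar is roughly level. I'll fit the shelf pose.

```bash
cat > h.py <<'E'
import numpy as np
from scipy.spatial.transform import Rotation as R
CAM={'scene':(486.5858,318.6435,194.98795,[0.14915183,0.59811036,1.31139952],[-148.61887762,-0.79268049,-148.18792441]),
'top':(391.53565,318.91636,200.6725,[0.33938681,0.01305342,1.46945571],[-174.20431544,-0.8571124,-90.93519855])}
def proj(n,P):
    f,cx,cy,o,e=CAM[n];p=R.from_euler('xyz',e,degrees=True).inv().apply(np.atleast_2d(P)-o)
    return np.c_[f*p[:,0]/p[:,2]+cx,f*p[:,1]/p[:,2]+cy]
def toW(S,P):  # S=x,y,yaw(deg); P shelf mm
    return R.from_euler('z',S[2],degrees=True).apply(np.atleast_2d(P)/1000.)+[S[0],S[1],0]
def tp(u,v):return((u+.5)/4.8-.5+245,(v+.5)/4.8-.5+90)
def sc(u,v):return((u+.5)/3.33-.5+190,(v+.5)/3.33-.5+95)
E
python3 - <<'E'
from h import *
from scipy.optimize import least_squares
obs=[('top',tp(75,281),'L',(2,165)),('top',tp(552,201),'L',(2,-165)),('top',tp(522,30),'L',(128,-165)),
('top',tp(140,507),'B',(-130,165)),('top',tp(551,437),'B',(-130,-165)),('top',(319.8,202.96),'K',0),
('scene',sc(22,331),'L',(128,165)),('scene',sc(163,382),'L',(2,165)),('scene',sc(333,73),'L',(2,-165)),('scene',sc(209,36),'L',(128,-165)),
('scene',sc(330,549),'B',(-130,165)),('scene',sc(466,258),'B',(-130,-165)),('scene',(329.9,212.4),'K',0)]
def P(o,p):
    _,_,k,a=o
    if k=='L':return(*a,240)
    if k=='B':return(*a,p[4])
    return(-95+95*np.cos(p[3]),0,88+95*np.sin(p[3]))
f=lambda p:np.concatenate([proj(o[0],toW(p[:3],P(o,p)))[0]-o[1] for o in obs])
s=least_squares(f,[.55,0.03,0,3.1,25],loss='soft_l1',x_scale=[.01,.01,1,.1,5]);print(s.x.round(4));print(f(s.x).reshape(-1,2).round(1).tolist())
S=s.x[:3]
# dumbbells: back-project handle/heads at given height in top and scene into shelf frame
def back(n,uv,z):
    fl,cx,cy,o,e=CAM[n];d=R.from_euler('xyz',e,degrees=True).apply([(uv[0]-cx)/fl,(uv[1]-cy)/fl,1])
    w=np.array(o)+d*(z-o[2])/d[2];return (R.from_euler('z',-S[2],degrees=True).apply(w-[S[0],S[1],0])*1000).round(1)
for nm,u in {'A front head topfront L/R':[(245,455),(325,447)],'B':[(348,448),(432,438)],'A handle axis rear/front':[(260,310),(282,413)],'Bh':[(364,298),(381,402)]}.items():
    print(nm,[back('top',tp(*k),.091 if 'h' not in nm[-2:] and 'handle' not in nm else .076) for k in u])
E
```

```text
[6.56900e-01 1.74000e-02 9.62490e+00 3.17190e+00 3.63457e+01]
[[-1.0, 1.2], [0.9, -0.2], [-0.4, -1.8], [-0.9, 1.6], [1.4, 0.1], [0.4, 0.5], [-2.3, -1.0], [-0.8, 0.1], [1.1, 0.2], [-1.4, -1.7], [-0.1, 1.1], [1.6, -0.5], [0.4, 0.0]]
A front head topfront L/R [array([-107.8,   73.5,   91. ]), array([-112.7,   14.2,   91. ])]
B [array([-116.5,   -2.4,   91. ]), array([-120.4,  -65.1,   91. ])]
A handle axis rear/front [array([ 1., 43., 76.]), array([-79.3,  40.8,  76. ])]
Bh [array([ -4.1, -35.8,  76. ]), array([-84.5, -33.7,  76. ])]
```

Shelf at (0.657, 0.017), yaw 9.6°, q≈3.17, and the dumbbell centres are at about x=-43 and -48. That agrees with the given ranges. I'll move to above the gap in front of dumbbell A.

```bash
cat >> h.py <<'E'
S=[.6569,.0174,9.62]
def need(*pts):
    from plant import r
    s=r.get_state();p=np.array(s['tcp_pos']);print('t',round(s['time_s'],2),'tcp shelf',(R.from_euler('z',-S[2],degrees=True).apply(p-[S[0],S[1],0])*1000).round(1),'rpy',s['eef_rot'].round(1),'F',s['contact_force'].round(1))
    for q in pts:
        w=toW(S,q)[0];d=(w-p)/.025;print(q,'world',w.round(3),'units',d.round(2),'max',abs(d).max().round(2));p=w
E
python3 -c "
from h import *
need((-153,40,200),(-153,40,50),(-88,40,50))
print(toW(S,[1000,0,0])-toW(S,[0,0,0]))"
```

```text
t 0.6 tcp shelf [-363.9  703.7  226.6] rpy [-180.     0.   -15.5] F [ 0.5 -0.1 -0.7]
(-153, 40, 200) world [0.499 0.031 0.2  ] units [ 12.75 -24.76  -1.06] max 24.76
(-153, 40, 50) world [0.499 0.031 0.05 ] units [ 0.  0. -6.] max 6.0
(-88, 40, 50) world [0.563 0.042 0.05 ] units [2.56 0.43 0.  ] max 2.56
[[0.98593776 0.16711291 0.        ]]
```

```bash
python3 -m creep '[[30,0.49,-0.95,0.1,0,0,6.28],[30,0.49,-0.95,0.1,0,0,6.28],[30,0.49,-0.95,0,0,0,6.28],[30,0.49,-0.95,0,0,0,6.28],[30,0.49,-0.95,0,0,0,0],[30,0.49,-0.95,0,0,0,0],[30,0.49,-0.95,0,0,0,0],[30,0.49,-0.95,0,0,0,0]]' 20
python3 -m creep '[[30,0.49,-0.95,0,0,0,0],[30,0.49,-0.95,0,0,0,0],[30,0.49,-0.95,0,0,0,0],[30,0.49,-0.95,0,0,0,0],[30,0.49,-0.95,0,0,0,0],[30,0.49,-0.95,0,0,0,0],[30,0.49,-0.95,0,0,0,0],[30,0.49,-0.95,0,0,0,0]]'
python3 -m creep '[[30,0.49,-0.95,0,0,0,0],[30,0.49,-0.95,0,0,0,0],[30,0.49,-0.95,0,0,0,0],[30,0.49,-0.95,0,0,0,0],[30,0.49,-0.95,0,0,0,0],[30,0.49,-0.95,0,0,0,0],[30,0.49,-0.95,0,0,0,0],[30,0,0,0,0,0,0]]'
python3 -c "
from h import *
need((-153,40,200),(-153,40,50),(-88,40,50))
from plant import *
import cv2
c=capture('wrist');cv2.imwrite('pics/w1.png',c['frame'][:,:,::-1]);print(c['K'],c['origin'],c['rotation'])"
```

```text
time_s: 1.27
tcp_pos: [0.279, 0.4592, 0.2317]
eef_rot: [-180.0, -0.0, 9.6]
contact_force: [0.8, 0.8, -0.4]
gripper_width: 0.0399
gripper_force: 0.0
time_s: 1.93
tcp_pos: [0.3769, 0.2692, 0.2319]
eef_rot: [-180.0, -0.0, 9.6]
contact_force: [0.1, -0.4, -0.2]
gripper_width: 0.03
gripper_force: 0.0
time_s: 2.6
tcp_pos: [0.4634, 0.1012, 0.2317]
eef_rot: [180.0, -0.0, 9.5]
contact_force: [0.4, -1.0, 0.3]
gripper_width: 0.0303
gripper_force: 0.0
t 2.6 tcp shelf [-176.8  115.   231.7] rpy [180.   -0.    9.5] F [ 0.4 -1.   0.3]
(-153, 40, 200) world [0.499 0.031 0.2  ] units [ 1.44 -2.8  -1.27] max 2.8
(-153, 40, 50) world [0.499 0.031 0.05 ] units [ 0.  0. -6.] max 6.0
(-88, 40, 50) world [0.563 0.042 0.05 ] units [2.56 0.43 0.  ] max 2.56
[[309.70691629   0.         320.90150569]
 [  0.         309.70691629 206.50636527]
 [  0.           0.           1.        ]] [0.53132453 0.11319676 0.38991947] [ 1.65282007e+02 -3.93611989e-02 -8.05402578e+01]
```

View pics/w1.png

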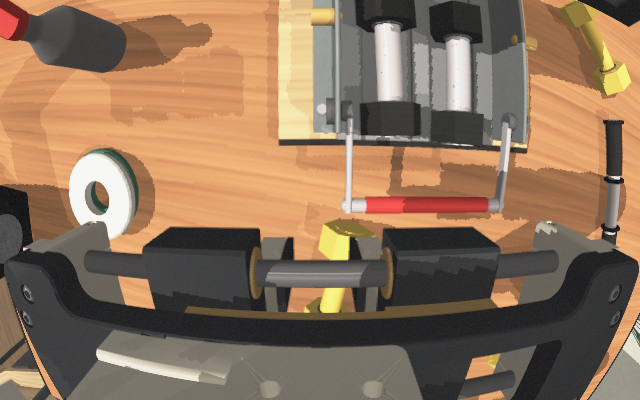

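The wrist view shows the bar at (427,205), the shelf's front edge from (279,143) to (527,150) and both dumbbells. The camera sits on the ledge side of the tool. I'll check the fit against these pixels and consider flipping the tool by 180°.

```bash
cat >> h.py <<'E'
def wproj(P,o,e,f=309.70692,cx=320.9015,cy=206.50637):
    p=R.from_euler('xyz',e,degrees=True).inv().apply(np.atleast_2d(P)-o);t=np.arctan2(np.hypot(p[:,0],p[:,1]),p[:,2]);a=np.arctan2(p[:,1],p[:,0]);return np.c_[cx+f*t*np.cos(a),cy+f*t*np.sin(a)]
W1=([0.53132453,0.11319676,0.38991947],[165.282007,-.0393612,-80.5402578])
E
python3 - <<'E'
from h import *
import cv2
from plant import r
im=cv2.imread('pics/w1.png').astype(int);m=(im[:,:,2]>130)&(im[:,:,1]<70)&(im[:,:,0]<80);ys,xs=np.nonzero(m);k=(xs>350)&(xs<500)&(ys>180)&(ys<230)
print('red',xs[k].mean(),ys[k].mean(),xs[k].min(),xs[k].max())
q=3.17
for q in(3.1,3.17,3.25):print(q,wproj(toW(S,[(-95+95*np.cos(q),y,88+95*np.sin(q)) for y in(0,70,-70)]),*W1).round(1).tolist())
print('front corners',wproj(toW(S,[(-132,165,0),(-132,-165,0),(-132,165,33),(-132,-165,33)]),*W1).round(1).tolist())
for c in((-43,40),(-48,-40)):print('db',wproj(toW(S,[(c[0]+a,c[1],z) for a,z in((-78,91),(-78,33),(-44,76),(44,76))]),*W1).round(1).tolist())
print(r.get_state()['joints'].round(1))
E
```

```text
red 438.5992619926199 204.21033210332104 366 487
3.1 [[431.6, 209.8], [366.1, 210.1], [488.3, 209.4]]
3.17 [[429.6, 208.1], [365.2, 208.4], [485.5, 207.9]]
3.25 [[427.3, 205.9], [364.2, 206.0], [482.4, 205.7]]
front corners [[281.4, 146.6], [514.7, 153.6], [277.9, 148.4], [527.8, 156.3]]
db [[397.8, 141.7], [385.7, 139.2], [394.8, 108.1], [393.7, 26.6]]
db [[469.9, 150.1], [448.7, 146.0], [465.0, 117.8], [463.9, 39.8]]
[ 36.3   1.  -23.2   0.  -65.7  63.1]
```

The wrist view confirms the fit to within about 3 mm, so I shift the shelf x by +2 mm. I'll flip the tool 180° so the camera mount is away from the ledge.

```bash
sed -i 's/^S=.*/S=[.659,.0177,9.62]/' h.py
python3 -m creep '[[30,0.19,-0.35,0,0,0,-7],[30,0.19,-0.35,0,0,0,-7],[30,0.19,-0.35,0,0,0,-7],[30,0.19,-0.35,0,0,0,-7],[30,0.19,-0.35,0,0,0,-7],[30,0.19,-0.35,0,0,0,-7],[30,0.19,-0.35,0,0,0,-7],[30,0.19,-0.35,0,0,0,-7]]'
python3 -m creep '[[30,0,0,0,0,0,-7],[30,0,0,0,0,0,-7],[30,0,0,0,0,0,-7],[30,0,0,0,0,0,-7],[30,0,0,0,0,0,-7],[30,0,0,0,0,0,-7],[30,0,0,0,0,0,-7],[30,0,0,0,0,0,-7]]'
python3 -m creep '[[30,0,0,0,0,0,-7],[30,0,0,0,0,0,-7],[30,0,0,0,0,0,-7],[30,0,0,0,0,0,-7],[30,0,0,0,0,0,-7],[30,0,0,0,0,0,-7],[30,0,0,0,0,0,-7],[30,0,0,0,0,0,-7]]'
python3 -m creep '[[30,0,0,0,0,0,-6],[30,0,0,0,0,0,-6],[30,0,0,0,0,0,0]]'
python3 -c "
from h import *
need((-153,40,200),(-153,40,50),(-88,40,50))"
```

```text
time_s: 3.32
tcp_pos: [0.5004, 0.0345, 0.2317]
eef_rot: [-180.0, -0.0, -46.7]
contact_force: [-0.0, -0.3, -0.3]
gripper_width: 0.0299
gripper_force: 0.0
time_s: 3.98
tcp_pos: [0.5002, 0.0349, 0.2317]
eef_rot: [-180.0, 0.0, -102.7]
contact_force: [-0.7, 0.5, 0.0]
gripper_width: 0.03
gripper_force: 0.0
time_s: 4.65
tcp_pos: [0.5001, 0.035, 0.2317]
eef_rot: [180.0, 0.0, -158.7]
contact_force: [0.5, -0.2, 0.1]
gripper_width: 0.0299
gripper_force: 0.0
time_s: 4.9
tcp_pos: [0.5001, 0.0349, 0.2317]
eef_rot: [180.0, 0.0, -170.6]
contact_force: [-0.5, 0.2, 0.0]
gripper_width: 0.03
gripper_force: 0.0
t 4.9 tcp shelf [-153.7   43.5  231.7] rpy [ 180.     0.  -170.6] F [-0.5  0.2  0. ]
(-153, 40, 200) world [0.501 0.032 0.2  ] units [ 0.05 -0.13 -1.27] max 1.27
(-153, 40, 50) world [0.501 0.032 0.05 ] units [ 0.  0. -6.] max 6.0
(-88, 40, 50) world [0.566 0.042 0.05 ] units [2.56 0.43 0.  ] max 2.56
```

```bash

python3 -m creep '[[30,0.05,-0.13,-0.95,0,0,0],[30,0,0,-0.95,0,0,0],[30,0,0,-0.95,0,0,0],[30,0,0,-0.95,0,0,0],[30,0,0,-0.95,0,0,0],[30,0,0,-0.7,0,0,0]]'
python3 -m creep '[[30,0,0,-0.6,0,0,0],[30,0,0,-0.6,0,0,0],[30,0,0,-0.6,0,0,0],[30,0,0,0,0,0,0]]'
python3 -c "
from h import *
need((-98,40,50),(-88,40,50))"
```

```text
time_s: 5.4
tcp_pos: [0.5008, 0.0312, 0.0936]
eef_rot: [180.0, -0.1, -170.2]
contact_force: [-0.3, 0.0, -0.7]
gripper_width: 0.0302
gripper_force: 0.0
time_s: 5.73
tcp_pos: [0.4999, 0.0308, 0.0479]
eef_rot: [-180.0, -0.2, -170.2]
contact_force: [-0.0, 0.2, -0.0]
gripper_width: 0.0297
gripper_force: 0.0
t 5.73 tcp shelf [-154.7   39.5   47.9] rpy [-180.    -0.2 -170.2] F [-0.   0.2 -0. ]
(-98, 40, 50) world [0.556 0.041 0.05 ] units [2.23 0.4  0.08] max 2.23
(-88, 40, 50) world [0.566 0.042 0.05 ] units [0.39 0.07 0.  ] max 0.39
```

```bash

python3 -m creep '[[30,0.3,0.05,0,0,0,0],[30,0.3,0.05,0,0,0,0],[30,0.3,0.05,0,0,0,0]]'
python3 -m creep '[[30,0.3,0.05,0,0,0,0],[30,0.3,0.05,0,0,0,0],[30,0.3,0.05,0,0,0,0]]'
python3 -m creep '[[30,0.2,0.035,0,0,0,0],[30,0.1,0.015,0,0,0,0]]'
python3 -c "
from h import *
need((-88,40,50))"
```

```text
time_s: 5.98
tcp_pos: [0.5255, 0.0352, 0.0515]
eef_rot: [180.0, 0.1, -170.3]
contact_force: [-7.9, 2.7, 3.8]
gripper_width: 0.03
gripper_force: 4.1
time_s: 6.23
tcp_pos: [0.5445, 0.0375, 0.0506]
eef_rot: [-180.0, -0.3, -170.4]
contact_force: [-11.9, -1.6, 9.2]
gripper_width: 0.0299
gripper_force: 5.9
time_s: 6.4
tcp_pos: [0.5527, 0.0388, 0.0506]
eef_rot: [-180.0, -0.2, -170.4]
contact_force: [-12.9, -1.9, 11.2]
gripper_width: 0.0305
gripper_force: 6.6
t 6.4 tcp shelf [-101.3   38.6   50.6] rpy [-180.    -0.2 -170.4] F [-12.9  -1.9  11.2]
(-88, 40, 50) world [0.566 0.042 0.05 ] units [ 0.51  0.14 -0.02] max 0.51
```

```bash

python3 -m creep '[[30,0.15,0.04,0,0,0,0],[30,0.1,0.025,0,0,0,0]]'
python3 -m creep '[[30,0.1,0.025,0,0,0,0],[30,0.1,0.025,0,0,0,0]]'
python3 -m creep '[[30,0.06,0.01,0,0,0,0],[30,0,0,0,0,0,0]]'
python3 -c "
from h import *
need((-88,40,50))"
```

```text
time_s: 6.57
tcp_pos: [0.5583, 0.0401, 0.0506]
eef_rot: [-180.0, -0.3, -170.4]
contact_force: [-9.7, -1.8, 6.0]
gripper_width: 0.0301
gripper_force: 4.8
time_s: 6.73
tcp_pos: [0.5631, 0.0413, 0.0506]
eef_rot: [-180.0, -0.3, -170.4]
contact_force: [-10.1, -2.3, 7.5]
gripper_width: 0.0299
gripper_force: 5.4
time_s: 6.9
tcp_pos: [0.5648, 0.0417, 0.0506]
eef_rot: [-180.0, -0.3, -170.4]
contact_force: [-8.7, -1.5, 5.8]
gripper_width: 0.0303
gripper_force: 4.8
t 6.9 tcp shelf [-88.9  39.4  50.6] rpy [-180.    -0.3 -170.4] F [-8.7 -1.5  5.8]
(-88, 40, 50) world [0.566 0.042 0.05 ] units [ 0.03  0.03 -0.02] max 0.03
```

```bash

for i in 1; do :; done
python3 -m creep '[[30,0.08,0.013,0,0,0,0],[30,0,0,0,0,0,0]]'
python3 -m creep '[[30,0.08,0.013,0,0,0,0],[30,0,0,0,0,0,0]]'
python3 -m creep '[[30,0.06,0.01,0,0,0,0],[30,0,0,0,0,0,0]]'
```

```text
time_s: 7.07
tcp_pos: [0.5648, 0.0416, 0.0504]
eef_rot: [-180.0, -0.5, -170.4]
contact_force: [-16.9, -1.2, 12.6]
gripper_width: 0.0299
gripper_force: 8.2
time_s: 7.23
tcp_pos: [0.5648, 0.0415, 0.0502]
eef_rot: [-179.9, -0.7, -170.5]
contact_force: [-23.1, 0.2, 17.3]
gripper_width: 0.03
gripper_force: 11.5
time_s: 7.4
tcp_pos: [0.5648, 0.0414, 0.0501]
eef_rot: [-179.9, -0.8, -170.5]
contact_force: [-28.7, 0.0, 22.5]
gripper_width: 0.0301
gripper_force: 14.0
```

A is against the stop: the force rises with no travel at x=0.5648. Next I back off and go to B.

```bash

python3 -m creep '[[30,-0.6,-0.1,0,0,0,0],[30,-0.6,-0.1,0,0,0,0],[30,-0.6,-0.1,0,0,0,0],[30,-0.6,-0.1,0,0,0,0],[30,-0.45,-0.07,0,0,0,0],[30,0,0,0,0,0,0]]'
python3 -m creep '[[30,0.13,-0.79,0,0,0,0],[30,0.13,-0.79,0,0,0,0],[30,0.13,-0.79,0,0,0,0],[30,0.13,-0.79,0,0,0,0],[30,0,0,0,0,0,0]]'
python3 -c "
from h import *
need((-153,-40,50),(-88,-40,50))"
```

```text
time_s: 7.9
tcp_pos: [0.4999, 0.0317, 0.051]
eef_rot: [180.0, 0.0, -170.4]
contact_force: [-0.5, -1.0, 0.2]
gripper_width: 0.0301
gripper_force: 0.0
time_s: 8.32
tcp_pos: [0.5157, -0.0491, 0.0507]
eef_rot: [-180.0, 0.1, -170.5]
contact_force: [0.8, 0.5, -0.2]
gripper_width: 0.0301
gripper_force: 0.0
t 8.32 tcp shelf [-152.5  -41.9   50.7] rpy [-1.800e+02  1.000e-01 -1.705e+02] F [ 0.8  0.5 -0.2]
(-153, -40, 50) world [ 0.515 -0.047  0.05 ] units [-0.03  0.07 -0.03] max 0.07
(-88, -40, 50) world [ 0.579 -0.036  0.05 ] units [2.56 0.43 0.  ] max 2.56
```

```bash

python3 -m creep '[[30,0.3,0.15,0,0,0,0],[30,0.3,0.05,0,0,0,0],[30,0.3,0.05,0,0,0,0],[30,0.3,0.05,0,0,0,0],[30,0.3,0.05,0,0,0,0],[30,0.3,0.05,0,0,0,0]]'
python3 -m creep '[[30,0.2,0.035,0,0,0,0],[30,0.15,0.025,0,0,0,0],[30,0.15,0.025,0,0,0,0]]'
python3 -m creep '[[30,0.08,0.013,0,0,0,0],[30,0.08,0.013,0,0,0,0]]'
python3 -c "
from h import *
need((-88,-40,50))"
```

```text
time_s: 8.82
tcp_pos: [0.5567, -0.0371, 0.0498]
eef_rot: [-180.0, -0.4, -170.4]
contact_force: [-10.2, -2.0, 8.4]
gripper_width: 0.0302
gripper_force: 5.3
time_s: 9.07
tcp_pos: [0.569, -0.035, 0.0499]
eef_rot: [-180.0, -0.4, -170.4]
contact_force: [-13.2, -2.1, 9.3]
gripper_width: 0.0296
gripper_force: 6.0
time_s: 9.23
tcp_pos: [0.5732, -0.0342, 0.0498]
eef_rot: [-180.0, -0.4, -170.4]
contact_force: [-11.7, -1.3, 9.0]
gripper_width: 0.0303
gripper_force: 5.7
t 9.23 tcp shelf [-93.3 -36.9  49.8] rpy [-180.    -0.4 -170.4] F [-11.7  -1.3   9. ]
(-88, -40, 50) world [ 0.579 -0.036  0.05 ] units [ 0.23 -0.09  0.01] max 0.23
```

```bash

python3 -m creep '[[30,0.1,0.017,0,0,0,0],[30,0.08,0.013,0,0,0,0]]'
python3 -m creep '[[30,0.08,0.013,0,0,0,0],[30,0,0,0,0,0,0]]'
python3 -m creep '[[30,0.08,0.013,0,0,0,0],[30,0,0,0,0,0,0]]'
python3 -m creep '[[30,0.06,0.01,0,0,0,0],[30,0,0,0,0,0,0]]'
```

```text
time_s: 9.4
tcp_pos: [0.5778, -0.0334, 0.0499]
eef_rot: [-180.0, -0.3, -170.4]
contact_force: [-16.2, -1.3, 12.5]
gripper_width: 0.03
gripper_force: 9.4
time_s: 9.57
tcp_pos: [0.5776, -0.0335, 0.0496]
eef_rot: [-180.0, -0.6, -170.4]
contact_force: [-16.8, -1.2, 12.2]
gripper_width: 0.03
gripper_force: 8.2
time_s: 9.73
tcp_pos: [0.5776, -0.0336, 0.0494]
eef_rot: [-180.0, -0.8, -170.4]
contact_force: [-22.1, -1.1, 17.9]
gripper_width: 0.0296
gripper_force: 11.2
time_s: 9.9
tcp_pos: [0.5776, -0.0336, 0.0494]
eef_rot: [-180.0, -0.9, -170.4]
contact_force: [-27.8, 0.1, 21.6]
gripper_width: 0.0301
gripper_force: 13.5
```

Both are at the stop. Next: back off, rise, turn +90° for gripping the bar, and look.

```bash

python3 -m creep '[[30,-0.6,-0.1,0,0,0,0],[30,-0.6,-0.1,0,0,0,0],[30,-0.6,-0.1,0,0,0,0],[30,-0.6,-0.1,0,0,0,0],[50,-0.3,-0.05,0.9,0,0,0],[50,0,0,0.9,0,0,0],[50,0,0,0.9,0,0,0],[50,0,0,0.9,0,0,0]]'
python3 -m creep '[[50,-0.25,0.2,0.7,0,0,6.9],[50,-0.25,0.2,0.7,0,0,6.9],[50,-0.25,0.2,0.5,0,0,6.9],[50,-0.25,0.2,0,0,0,6.9],[50,-0.25,0.2,0,0,0,6.9],[50,-0.25,0.2,0,0,0,6.9],[50,-0.25,0.2,0,0,0,6.9],[50,0,0,0,0,0,6.9]]'
python3 -m creep '[[50,0,0,0,0,0,7],[50,0,0,0,0,0,7],[50,0,0,0,0,0,7],[50,0,0,0,0,0,7],[50,0,0,0,0,0,6.8],[50,0,0,0,0,0,0]]'
python3 - <<'E'
from h import *
need((-190,0,160),(-190,0,66))
from plant import *
import cv2
a=capture('scene')['frame'][95:275,190:350,::-1];b=capture('top')['frame'][90:215,245:370,::-1]
a=cv2.resize(a,None,fx=2.5,fy=2.5,interpolation=cv2.INTER_CUBIC)[:450];b=cv2.resize(b,(400,400),interpolation=cv2.INTER_CUBIC)
o=np.zeros((450,800,3),np.uint8);o[:,:400]=a[:450,:400];o[:400,400:]=b;cv2.imwrite('pics/c2.png',o)
E
```

```text
time_s: 10.57
tcp_pos: [0.519, -0.0428, 0.1418]
eef_rot: [-180.0, 0.0, -170.3]
contact_force: [0.8, -0.1, -1.1]
gripper_width: 0.0482
gripper_force: 0.0
time_s: 11.23
tcp_pos: [0.4744, -0.0073, 0.1884]
eef_rot: [-180.0, 0.0, -114.7]
contact_force: [-0.6, -0.9, 0.3]
gripper_width: 0.0498
gripper_force: 0.0
time_s: 11.73
tcp_pos: [0.4753, -0.0078, 0.1882]
eef_rot: [-180.0, 0.0, -80.0]
contact_force: [0.4, -0.4, -0.3]
gripper_width: 0.0498
gripper_force: 0.0
t 11.73 tcp shelf [-185.4    5.5  188.2] rpy [-180.    0.  -80.] F [ 0.4 -0.4 -0.3]
(-190, 0, 160) world [ 0.472 -0.014  0.16 ] units [-0.14 -0.25 -1.13] max 1.13
(-190, 0, 66) world [ 0.472 -0.014  0.066] units [ 0.    0.   -3.76] max 3.76
```

View pics/c2.png

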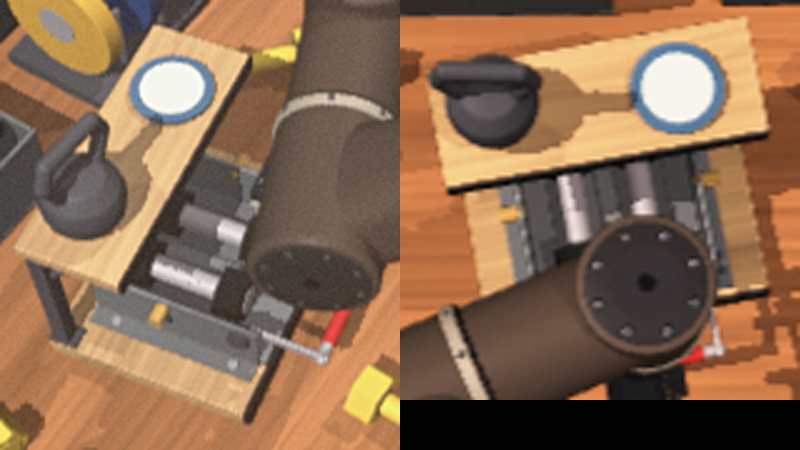

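The picture shows both dumbbells back, with their rear heads under the ledge, and the kettlebell and coaster undisturbed. I'll descend on the bar.

```bash

python3 -m creep '[[50,-0.14,-0.25,-0.8,0,0,-0.4],[50,0,0,-0.8,0,0,0],[50,0,0,-0.8,0,0,0],[50,0,0,-0.8,0,0,0],[50,0,0,-0.7,0,0,0],[50,0,0,-0.5,0,0,0],[50,0,0,-0.5,0,0,0],[50,0,0,0,0,0,0]]'
python3 -m creep '[[12,0,0,0,0,0,0],[12,0,0,0,0,0,0],[12,0,0,0,0,0,0],[12,0,0,0,0,0,0],[12,0,0,0,0,0,0]]' 12
python3 -c "
from h import *
need((-190,0,66))"
```

```text
time_s: 12.5
tcp_pos: [0.4697, -0.0152, 0.0633]
eef_rot: [179.8, -0.0, -81.0]
contact_force: [-0.4, 0.0, -0.3]
gripper_width: 0.05
gripper_force: 0.0
time_s: 12.92
tcp_pos: [0.4712, -0.015, 0.066]
eef_rot: [-179.9, 0.0, -80.8]
contact_force: [0.2, -0.2, 0.9]
gripper_width: 0.0221
gripper_force: 0.0
t 12.92 tcp shelf [-190.6   -0.9   66. ] rpy [-179.9    0.   -80.8] F [ 0.2 -0.2  0.9]
(-190, 0, 66) world [ 0.472 -0.014  0.066] units [0.02 0.04 0.  ] max 0.04
```

```bash

python3 -m creep '[[12,0,0,0,0,0,0],[12,0,0,0,0,0,0],[12,0,0,0,0,0,0]]' 12
python3 -c "
from h import *
q=np.arange(3.17,1.75,-.13)
for i in range(len(q)-1):
  dx,dz=95*(np.cos(q[i+1])-np.cos(q[i])),95*(np.sin(q[i+1])-np.sin(q[i]));print(q[i+1].round(2),(np.array([dx*.986,dx*.167,dz])/25).round(2))"
```

```text
time_s: 13.17
tcp_pos: [0.4724, -0.0148, 0.0661]
eef_rot: [-179.8, 0.0, -80.8]
contact_force: [4.8, 0.3, 0.8]
gripper_width: 0.0175
gripper_force: 12.0
3.04 [0.02 0.   0.49]
2.91 [0.08 0.01 0.49]
2.78 [0.14 0.02 0.47]
2.65 [0.2  0.03 0.45]
2.52 [0.26 0.04 0.42]
2.39 [0.31 0.05 0.38]
2.26 [0.35 0.06 0.34]
2.13 [0.39 0.07 0.29]
2.0 [0.43 0.07 0.23]
1.87 [0.45 0.08 0.18]
```

```bash

python3 -m creep '[[12,0.02,0,0.49,0,0,0],[12,0.08,0.01,0.49,0,0,0],[12,0.14,0.02,0.47,0,0,0],[12,0,0,0,0,0,0]]'
python3 -m creep '[[12,0.2,0.03,0.45,0,0,0],[12,0.26,0.04,0.42,0,0,0],[12,0.31,0.05,0.38,0,0,0],[12,0,0,0,0,0,0]]'
python3 -c "
from h import *
need((-190,0,66))"
```

```text
time_s: 13.5
tcp_pos: [0.477, -0.0141, 0.1027]
eef_rot: [-180.0, 0.0, -80.8]
contact_force: [-1.4, 2.6, 1.3]
gripper_width: 0.0176
gripper_force: 12.0
time_s: 13.83
tcp_pos: [0.4907, -0.012, 0.1317]
eef_rot: [179.4, 0.0, -80.9]
contact_force: [-19.2, 6.5, 14.3]
gripper_width: 0.0174
gripper_force: 11.9
t 13.83 tcp shelf [-170.9   -1.1  131.7] rpy [179.4   0.  -80.9] F [-19.2   6.5  14.3]
(-190, 0, 66) world [ 0.472 -0.014  0.066] units [-0.76 -0.08 -2.63] max 2.63
```

```bash

python3 -m creep '[[12,-0.1,-0.02,0.08,0,0,0],[12,0,0,0,0,0,0]]'
python3 -m creep '[[12,0.3,0.05,0.36,0,0,0],[12,0.36,0.06,0.34,0,0,0],[12,0,0,0,0,0,0]]'
python3 -c "
from h import *
need((-190,0,66))"
```

```text
time_s: 14.0
tcp_pos: [0.4916, -0.0117, 0.1335]
eef_rot: [179.8, 0.1, -80.8]
contact_force: [-3.7, 6.1, -4.3]
gripper_width: 0.0177
gripper_force: 12.0
time_s: 14.25
tcp_pos: [0.5083, -0.0091, 0.1524]
eef_rot: [179.7, 0.0, -80.8]
contact_force: [-10.6, 6.1, 12.8]
gripper_width: 0.0173
gripper_force: 12.0
t 14.25 tcp shelf [-153.    -1.2  152.4] rpy [179.7   0.  -80.8] F [-10.6   6.1  12.8]
(-190, 0, 66) world [ 0.472 -0.014  0.066] units [-1.47 -0.2  -3.45] max 3.45
```

```bash

python3 -m creep '[[12,0.34,0.05,0.36,0,0,0],[12,0.41,0.07,0.26,0,0,0],[12,0,0,0,0,0,0]]'
python3 -c "
from h import *
need((-190,0,66))"
```

```text
time_s: 14.5
tcp_pos: [0.5292, -0.0056, 0.1674]
eef_rot: [179.9, 0.0, -80.8]
contact_force: [-0.6, 5.4, 2.3]
gripper_width: 0.0179
gripper_force: 12.0
t 14.5 tcp shelf [-131.9   -1.2  167.4] rpy [179.9   0.  -80.8] F [-0.6  5.4  2.3]
(-190, 0, 66) world [ 0.472 -0.014  0.066] units [-2.3  -0.34 -4.05] max 4.05
```

```bash

python3 -m creep '[[50,0,0,0,0,0,0],[50,0,0,0,0,0,0],[50,0,0,0,0,0,0],[50,0,0,0.3,0,0,0],[50,0,0,0.9,0,0,0],[50,0,0,0.9,0,0,0],[50,-0.3,-0.05,0.9,0,0,0],[50,-0.6,-0.1,0.7,0,0,-6.9]]'
python3 -m creep '[[30,-0.7,-0.12,0,0,0,-7],[30,-0.7,-0.12,0,0,0,-7],[30,-0.7,-0.12,0,0,0,-7],[30,0,0,0,0,0,-7],[30,0,0,0,0,0,-7],[30,0,0,0,0,0,-7],[30,0,0,0,0,0,-7],[30,0,0,0,0,0,-7]]'
python3 -m creep '[[30,0,0,0,0,0,-7],[30,0,0,0,0,0,-7],[30,0,0,0,0,0,-7],[30,0,0,0,0,0,-6],[30,0,0,0,0,0,0]]'
python3 -m creep '[[30,0,0,0,1.17,-6.9,0],[30,0,0,0,1.17,-6.9,0],[30,0,0,0,1.17,-6.9,0],[30,0,0,0,1.17,-6.9,0],[30,0,0,0,1.17,-6.9,0],[30,0,0,0,0,0,0]]'
python3 - <<'E'
from h import *
need((-190,0,200),(-145,0,156))
from plant import *
import cv2
print(r.get_state()['joints'].round(1))
a=capture('scene')['frame'][80:300,170:430,::-1];b=capture('top')['frame'][85:260,210:410,::-1]
o=np.zeros((440,800,3),np.uint8);o[:,:400]=cv2.resize(a,(520,440))[:,:400];o[:350,400:]=cv2.resize(b,(400,350));cv2.imwrite('pics/c3.png',o)
E
```

```text
time_s: 15.17
tcp_pos: [0.5074, -0.01, 0.2624]
eef_rot: [-179.9, -0.0, -87.6]
contact_force: [0.5, -0.0, 0.7]
gripper_width: 0.0499
gripper_force: 0.0
time_s: 15.83
tcp_pos: [0.4537, -0.0192, 0.2611]
eef_rot: [-180.0, 0.0, -144.0]
contact_force: [0.8, -0.4, -0.2]
gripper_width: 0.0302
gripper_force: 0.0
time_s: 16.25
tcp_pos: [0.4537, -0.0191, 0.2609]
eef_rot: [-180.0, 0.0, -171.0]
contact_force: [-0.1, -0.1, 0.1]
gripper_width: 0.0298
gripper_force: 0.0
time_s: 16.75
tcp_pos: [0.4569, -0.0156, 0.2692]
eef_rot: [179.4, 36.3, -170.6]
contact_force: [0.9, -0.4, 1.2]
gripper_width: 0.03
gripper_force: 0.0
t 16.75 tcp shelf [-204.9    0.9  269.2] rpy [ 179.4   36.3 -170.6] F [ 0.9 -0.4  1.2]
(-190, 0, 200) world [ 0.472 -0.014  0.2  ] units [ 0.59  0.06 -2.77] max 2.77
(-145, 0, 156) world [ 0.516 -0.007  0.156] units [ 1.77  0.3  -1.76] max 1.77
[  31.2  -26.6  -57.5   27.4  -27.3 -132.6]
```

View pics/c3.png

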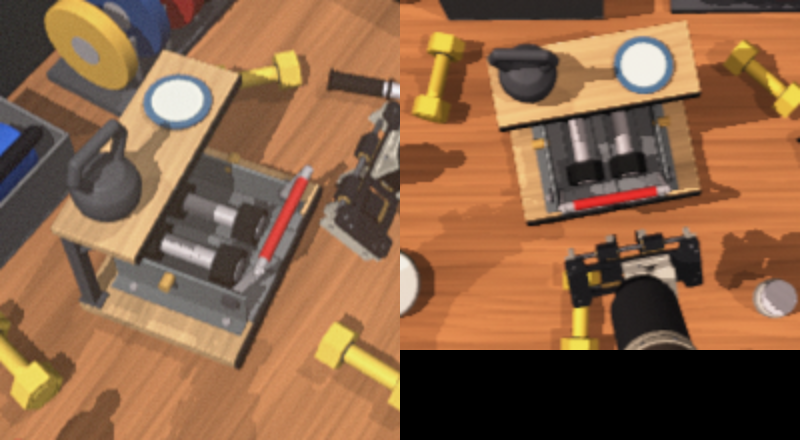

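The bar stands at about q≈2 with both dumbbells home, and nothing else is disturbed. I'll move the leaned fingers in front of the bar.

```bash

python3 -m creep '[[30,0,-0.04,-0.7,0,0,0],[30,0,0,-0.7,0,0,0],[30,0,0,-0.7,0,0,0],[30,0,0,-0.67,0,0,0],[30,0.43,0.07,-0.66,0,0,0],[30,0.43,0.07,-0.66,0,0,0],[30,0.43,0.07,-0.66,0,0,0],[30,0,0,0,0,0,0]]'
python3 -c "
from h import *
need((-172,0,150),(-140,0,155))
from plant import r
print(r.get_state()['joints'].round(1))"
```

```text
time_s: 17.52
tcp_pos: [0.5029, -0.0349, 0.1632]
eef_rot: [177.7, 32.2, -170.6]
contact_force: [-0.6, 0.8, 0.2]
gripper_width: 0.0303
gripper_force: 0.0
t 17.52 tcp shelf [-162.7  -25.8  163.2] rpy [ 177.7   32.2 -170.6] F [-0.6  0.8  0.2]
(-172, 0, 150) world [ 0.489 -0.011  0.15 ] units [-0.54  0.95 -0.53] max 0.95
(-140, 0, 155) world [ 0.521 -0.006  0.155] units [1.26 0.21 0.2 ] max 1.26
[  19.4   -8.4  -58.1   20.2   -8.7 -118.4]
```

The arm is near the j3 limit at this lean. I'll straighten to about 12° for the front push and fix y.

```bash

python3 -m creep '[[30,-0.2,0.3,0,-1.17,6.9,0],[30,-0.2,0.3,0,-1.17,6.9,0],[30,-0.1,0.3,0,-1.1,6.5,0],[30,0,0,0,0,0,0]]'
python3 -c "
from h import *
need((-172,0,155))
from plant import r
print(r.get_state()['joints'].round(1))"
```

```text
time_s: 17.85
tcp_pos: [0.4975, -0.0167, 0.1694]
eef_rot: [178.2, 14.3, -170.6]
contact_force: [2.7, 0.9, 1.6]
gripper_width: 0.0299
gripper_force: 0.0
t 17.85 tcp shelf [-165.    -7.   169.4] rpy [ 178.2   14.3 -170.6] F [2.7 0.9 1.6]
(-172, 0, 155) world [ 0.489 -0.011  0.155] units [-0.32  0.23 -0.58] max 0.58
[  21.8   -1.8  -37.4    2.   -40.  -103.6]
```

```bash

python3 -m creep '[[30,0,0.23,-0.45,0,0,0],[30,0.3,0.05,0,0,0,0],[30,0.3,0.05,0,0,0,0],[30,0,0,0,0,0,0]]'
python3 -m creep '[[30,0.4,0.067,0,0,0,0],[30,0.4,0.067,0,0,0,0],[30,0.4,0.067,0,0,0,0],[30,0,0,0,0,0,0]]'
python3 -c "
from h import *
need((-66,0,158))"
```

```text
time_s: 18.18
tcp_pos: [0.5109, -0.0106, 0.1566]
eef_rot: [178.2, 14.8, -170.7]
contact_force: [0.3, 0.2, 0.5]
gripper_width: 0.0301
gripper_force: 0.0
time_s: 18.52
tcp_pos: [0.5407, -0.0059, 0.1565]
eef_rot: [178.2, 14.8, -170.8]
contact_force: [0.1, -0.4, 0.1]
gripper_width: 0.0303
gripper_force: 0.0
t 18.52 tcp shelf [-120.5   -3.5  156.5] rpy [ 178.2   14.8 -170.8] F [ 0.1 -0.4  0.1]
(-66, 0, 158) world [0.594 0.007 0.158] units [2.13 0.5  0.06] max 2.13
```

```bash
cat > q.py <<'E'
from h import *
from plant import capture
from scipy.optimize import minimize_scalar
for n,win in(('top',(285,350,120,215)),('scene',(255,350,130,245))):
    im=capture(n)['frame'].astype(int);m=(im[:,:,0]>130)&(im[:,:,1]<70)&(im[:,:,2]<80);ys,xs=np.nonzero(m);k=(xs>win[0])&(xs<win[1])&(ys>win[2])&(ys<win[3])
    c=np.array([xs[k].mean(),ys[k].mean()]);L=np.linspace(0,3.3,331);P=proj(n,toW(S,np.c_[-95+95*np.cos(L),0*L,88+95*np.sin(L)]));d=np.hypot(*(P-c).T);j=np.argsort(d)[:3];print(n,k.sum(),c.round(1),xs[k].min(),xs[k].max(),'q',L[j].round(2),d[j].round(1))
E
python3 q.py
```

```text
top 3 [312. 174.] 300 335 q [1.61 1.62 1.6 ] [3.7 3.7 3.7]
scene 6 [292.8 202.8] 290 295 q [1.62 1.61 1.63] [20.5 20.5 20.5]
```

```bash

python3 -m creep '[[30,0.4,0.08,0.02,0,0,0],[30,0.4,0.08,0.02,0,0,0],[30,0.4,0.08,0.02,0,0,0]]'
python3 -m creep '[[30,0.4,0.08,0,0,0,0],[30,0.4,0.08,0,0,0,0],[30,0,0,0,0,0,0]]'
python3 -c "
from h import *
need((-66,0,158))
from plant import r
print(r.get_state()['joints'].round(1))"; python3 q.py
```

```text
time_s: 18.87
tcp_pos: [0.5689, -0.0003, 0.1575]
eef_rot: [178.2, 14.7, -170.8]
contact_force: [-3.0, -1.7, -4.2]
gripper_width: 0.03
gripper_force: 2.3
time_s: 19.12
tcp_pos: [0.5905, 0.0045, 0.1566]
eef_rot: [178.2, 14.6, -170.8]
contact_force: [-2.3, -0.5, -2.3]
gripper_width: 0.03
gripper_force: 1.3
t 19.12 tcp shelf [-69.8  -1.6 156.6] rpy [ 178.2   14.6 -170.8] F [-2.3 -0.5 -2.3]
(-66, 0, 158) world [0.594 0.007 0.158] units [0.14 0.09 0.06] max 0.14
[  20.     8.1  -28.5    1.6  -38.7 -101.7]q.py:6: RuntimeWarning: Mean of empty slice.
  c=np.array([xs[k].mean(),ys[k].mean()]);L=np.linspace(0,3.3,331);P=proj(n,toW(S,np.c_[-95+95*np.cos(L),0*L,88+95*np.sin(L)]));d=np.hypot(*(P-c).T);j=np.argsort(d)[:3];print(n,k.sum(),c.round(1),xs[k].min(),xs[k].max(),'q',L[j].round(2),d[j].round(1))
  ret = ret.dtype.type(ret / rcount)
Traceback (most recent call last):
  File "q.py", line 6, in <module>
    c=np.array([xs[k].mean(),ys[k].mean()]);L=np.linspace(0,3.3,331);P=proj(n,toW(S,np.c_[-95+95*np.cos(L),0*L,88+95*np.sin(L)]));d=np.hypot(*(P-c).T);j=np.argsort(d)[:3];print(n,k.sum(),c.round(1),xs[k].min(),xs[k].max(),'q',L[j].round(2),d[j].round(1))
                                                                                                                                                                                                      ~~~~~~~~~^^
ValueError: zero-size array to reduction operation minimum which has no identity
```

The fingers have pushed the bar past vertical to q≈1.15. I'll back off, rise, lean to 35°, and come onto the bar with the fingertips.

```bash

python3 -m creep '[[30,-0.6,-0.1,0,0,0,0],[30,-0.6,-0.1,0,0,0,0],[30,-0.4,-0.05,0.5,0,0,0],[30,0,0,0.7,0,0,0],[30,0,0,0.7,1.17,-6.9,0],[30,0,0,0.5,1.17,-6.9,0],[30,0,0,0,1.1,-6.5,0],[30,0,0,0,0,0,0]]'
python3 -c "
from h import *
need((-85,0,213),(-66,0,190))
from plant import r
print(r.get_state()['joints'].round(1))"; python3 q.py
```

```text
time_s: 19.83
tcp_pos: [0.5481, -0.0107, 0.2165]
eef_rot: [178.9, 33.2, -170.9]
contact_force: [-2.3, -2.5, -4.2]
gripper_width: 0.0298
gripper_force: 0.0
t 19.83 tcp shelf [-114.1   -9.4  216.5] rpy [ 178.9   33.2 -170.9] F [-2.3 -2.5 -4.2]
(-85, 0, 213) world [0.575 0.003 0.213] units [ 1.08  0.57 -0.14] max 1.08
(-66, 0, 190) world [0.594 0.007 0.19 ] units [ 0.75  0.13 -0.92] max 0.92
[  22.1   -8.6  -51.5   22.9  -15.5 -123.1]
top 193 [313.1 160.8] 293 333 q [1.13 1.12 1.14] [0.1 0.2 0.3]
scene 111 [286.  180.4] 274 297 q [1.15 1.16 1.14] [0.2 0.3 0.4]
```

```bash

python3 -m creep '[[30,0.55,0.28,-0.1,0,0,0],[30,0.55,0.28,-0.1,0,0,0],[30,0.35,0.06,-0.4,0,0,0],[30,0.35,0.06,-0.45,0,0,0],[30,0,0,0,0,0,0]]'
python3 -c "
from h import *
need((-60,0,182),*[(-95+95*np.cos(q)-5,0,88+95*np.sin(q)+7.6) for q in (1,.85,.7,.55,.4,.3,.2,.12,.05,0)])
from plant import r
print(r.get_state()['joints'].round(1))"
```

```text
time_s: 20.35
tcp_pos: [0.6025, 0.0081, 0.1937]
eef_rot: [178.9, 33.2, -171.1]
contact_force: [-0.4, -0.2, 0.1]
gripper_width: 0.0302
gripper_force: 0.0
t 20.35 tcp shelf [-57.3  -0.  193.7] rpy [ 178.9   33.2 -171.1] F [-0.4 -0.2  0.1]
(-60, 0, 182) world [0.6   0.008 0.182] units [-0.11 -0.02 -0.47] max 0.47
(np.float64(-48.67128094252672), 0, np.float64(175.53974355675015)) world [0.611 0.01  0.176] units [ 0.45  0.08 -0.26] max 0.45
(np.float64(-37.30160114092669), 0, np.float64(166.97163848832778)) world [0.622 0.011 0.167] units [ 0.45  0.08 -0.34] max 0.45
(np.float64(-27.339992207973594), 0, np.float64(156.80068028758063)) world [0.632 0.013 0.157] units [ 0.39  0.07 -0.41] max 0.41
(np.float64(-19.010170404346965), 0, np.float64(145.25528674841263)) world [0.64  0.015 0.145] units [ 0.33  0.06 -0.46] max 0.46
(np.float64(-12.499205569725916), 0, np.float64(132.59474251932178)) world [0.647 0.016 0.133] units [ 0.26  0.04 -0.51] max 0.51
(np.float64(-9.243033533067432), 0, np.float64(123.67441963282725)) world [0.65  0.016 0.124] units [ 0.13  0.02 -0.36] max 0.36
(np.float64(-6.893675105082039), 0, np.float64(114.47358642553081)) world [0.652 0.017 0.114] units [ 0.09  0.02 -0.37] max 0.37
(np.float64(-5.683179593882713), 0, np.float64(106.97265969244734)) world [0.653 0.017 0.107] units [ 0.05  0.01 -0.3 ] max 0.3
(np.float64(-5.118725262478208), 0, np.float64(100.34802108071443)) world [0.654 0.017 0.1  ] units [ 0.02  0.   -0.26] max 0.26
(np.float64(-5.0), 0, np.float64(95.6)) world [0.654 0.017 0.096] units [ 0.    0.   -0.19] max 0.19
[  18.8   -0.9  -51.6   34.3   -7.6 -132.3]
```

```bash
cat > kin.py <<'E'
from h import *
from scipy.optimize import least_squares
E=lambda ax,a:R.from_euler(ax,a,degrees=True)
D=[([90.991,20.546,.682,0,-70.136,-16.507],[.181,.65,.227],[180,0,-15.52]),
([36.3,1,-23.2,0,-65.7,63.1],[.4634,.1012,.2317],[180,0,9.5]),
([31.2,-26.6,-57.5,27.4,-27.3,-132.6],[.4569,-.0156,.2692],[179.4,36.3,-170.6]),
([19.4,-8.4,-58.1,20.2,-8.7,-118.4],[.5029,-.0349,.1632],[177.7,32.2,-170.6]),
([21.8,-1.8,-37.4,2,-40,-103.6],[.4975,-.0167,.1694],[178.2,14.3,-170.6]),
([20,8.1,-28.5,1.6,-38.7,-101.7],[.5905,.0045,.1566],[178.2,14.6,-170.8]),
([22.1,-8.6,-51.5,22.9,-15.5,-123.1],[.5481,-.0107,.2165],[178.9,33.2,-170.9]),
([18.8,-.9,-51.6,34.3,-7.6,-132.3],[.6025,.0081,.1937],[178.9,33.2,-171.1])]
def fk(j,p,s4):
    A=E('z',j[0]);B=A*E('y',j[1]);C=A*E('y',j[1]-j[2]);Dd=C*E('x',s4*j[3]);G=Dd*E('y',-j[4])
    z0,x0,l1,ex,l2,d,Lt,wo,wy=p
    return A.apply([x0,d,z0])+B.apply([0,0,l1])+C.apply([l2,0,ex])+G.apply([Lt,wy,wo]),G.apply([1,0,0]),G
if __name__=='__main__':
  for s4 in(1,-1):
    f=lambda p:np.concatenate([np.r_[fk(j,p,s4)[0]-t] for j,t,e in D])
    s=least_squares(f,[.2,0,.6,0,.46,-.19,.3,0,0]);print(s4,s.x.round(3).tolist(),(abs(s.fun).max()*1000).round(1))
    print([np.degrees(np.arccos(min(1,fk(j,s.x,s4)[1]@E('xyz',e).apply([0,0,1])))).round(1) for j,t,e in D])
E
python3 kin.py
```

```text
1 [-0.066, 0.138, 0.486, 0.078, 0.342, -0.493, 0.119, -0.023, 0.292] 38.1
[np.float64(0.0), np.float64(0.1), np.float64(24.3), np.float64(6.0), np.float64(2.6), np.float64(1.9), np.float64(12.0), np.float64(8.6)]
-1 [0.199, -0.002, 0.602, 0.001, 0.464, -0.001, 0.379, 0.001, -0.191] 0.9
[np.float64(0.0), np.float64(0.1), np.float64(0.1), np.float64(0.0), np.float64(0.1), np.float64(0.1), np.float64(0.0), np.float64(0.1)]
```

```bash
cat > ik.py <<'E'
from kin import *
p=[.199,-.002,.602,.001,.464,-.001,.379,.001,-.191]
lo=np.array([-176,-82,-58,-173,-174]);hi=np.array([176,121.5,71.5,95,-.3])
def ik(sh,L,az,starts):
    t=toW(S,sh)[0];w=np.radians(az+S[2]);l=np.radians(L);a=np.array([np.sin(l)*np.cos(w),np.sin(l)*np.sin(w),-np.cos(l)]);out=[]
    def f(j):
        x,d,_=fk(j,p,-1);return np.r_[(x-t)*10,(d-a)]
    for s in starts:
        r=least_squares(f,np.clip(s,lo+.1,hi-.1),bounds=(lo,hi),x_scale=30.)
        if abs(r.fun).max()<2e-3 and not any(np.abs(r.x-o).max()<3 for o in out):out.append(r.x)
    return out
if __name__=='__main__':
    rng=np.random.default_rng(0)
    st=[[18.8,-.9,-51.6,34,-7.6],[20,8,-28,2,-38],[20,8,-40,-60,-20],[20,8,-40,70,-20]]+[rng.uniform([-60,-40,-58,-173,-120],[90,60,40,95,-1]) for _ in range(25)]
    for L in(25,30):
        for az in(-45,-30,-15,0,15,30,45):
            for sh in((-60,0,182),(-5,0,95)):
                print(L,az,sh,[o.round(0).astype(int).tolist() for o in ik(sh,L,az,st)])
E
python3 ik.py
```

```text
25 -45 (-60, 0, 182) [[30, 6, -44, 40, -36]]
25 -45 (-5, 0, 95) [[22, 16, -47, 59, -24]]
25 -30 (-60, 0, 182) [[27, 4, -46, 40, -29]]
25 -30 (-5, 0, 95) [[13, 14, -51, 76, -14]]
25 -15 (-60, 0, 182) [[25, 2, -46, 32, -23]]
25 -15 (-5, 0, 95) []
25 0 (-60, 0, 182) [[23, 2, -39, 13, -24]]
25 0 (-5, 0, 95) [[19, 14, -44, 28, -8]]
25 15 (-60, 0, 182) [[17, 4, -30, -6, -31]]
25 15 (-5, 0, 95) [[16, 15, -28, -10, -22]]
25 30 (-60, 0, 182) [[11, 7, -22, -18, -41]]
25 30 (-5, 0, 95) [[10, 17, -19, -22, -33]]
25 45 (-60, 0, 182) [[6, 10, -15, -24, -50]]
25 45 (-5, 0, 95) [[6, 20, -13, -28, -43]]
30 -45 (-60, 0, 182) [[29, 5, -50, 54, -34]]
30 -45 (-5, 0, 95) [[17, 16, -52, 83, -24]]
30 -30 (-60, 0, 182) [[22, 2, -54, 62, -22]]
30 -30 (-5, 0, 95) []
30 -15 (-60, 0, 182) [[16, 0, -56, 63, -12]]
30 -15 (-5, 0, 95) []
30 0 (-60, 0, 182) [[21, 1, -48, 26, -13]]
30 0 (-5, 0, 95) []
30 15 (-60, 0, 182) [[16, 3, -32, -9, -26]]
30 15 (-5, 0, 95) [[15, 15, -29, -16, -17]]
30 30 (-60, 0, 182) [[8, 6, -22, -25, -39]]
30 30 (-5, 0, 95) [[7, 17, -19, -31, -32]]
30 45 (-60, 0, 182) [[2, 10, -15, -31, -50]]
30 45 (-5, 0, 95) [[2, 20, -12, -35, -44]]
```

The fitted arm model matches to 0.9 mm. It shows that a straight 33° lean runs out of j5 range at the bottom. With 30° lean and 15° azimuth the whole path works with margin, so I'll compute that reorientation.

```bash
cat > rot.py <<'E'
from h import *
from plant import r
import sys
L,az=float(sys.argv[1]),float(sys.argv[2])
s=r.get_state();Rc=R.from_euler('xyz',s['eef_rot'],degrees=True)
w=np.radians(az+S[2]);l=np.radians(L);a=np.array([np.sin(l)*np.cos(w),np.sin(l)*np.sin(w),-np.cos(l)])
ys=R.from_euler('z',S[2],degrees=True).apply([0,1,0]);y=ys-a*(a@ys);y/=np.linalg.norm(y)
if y@Rc.apply([0,1,0])<0:y=-y
Rt=R.from_matrix(np.c_[np.cross(y,a),y,a]);v=(Rt*Rc.inv()).as_rotvec(degrees=True);print('rotvec',v.round(2),'axis now',Rc.apply([0,0,1]).round(3),'want',a.round(3))
E
python3 rot.py 30 15
```

```text
rotvec [4.67 4.87 3.98] axis now [ 0.538  0.104 -0.837] want [ 0.455  0.208 -0.866]
```

```bash

python3 -m creep '[[30,-0.1,0,0.3,1.5,1.6,1.3],[30,0,0,0,1.6,1.6,1.3],[30,0,0,0,1.6,1.7,1.4],[30,0,0,0,0,0,0]]'
python3 rot.py 30 15;python3 -c "
from h import *
a=np.array([.455,.208,-.866]);a=R.from_euler('z',-S[2],degrees=True).apply(a);print(a)
need((-60,0,182))
from plant import r
print(r.get_state()['joints'].round(1))"
```

```text
time_s: 20.68
tcp_pos: [0.6061, -0.0058, 0.2035]
eef_rot: [175.9, 31.1, -171.2]
contact_force: [1.3, 0.3, 1.9]
gripper_width: 0.0298
gripper_force: 0.0
rotvec [2.54 2.41 2.48] axis now [ 0.499  0.149 -0.854] want [ 0.455  0.208 -0.866]
[ 0.48336117  0.12903868 -0.866     ]
t 20.68 tcp shelf [-56.1 -14.4 203.5] rpy [ 175.9   31.1 -171.2] F [1.3 0.3 1.9]
(-60, 0, 182) world [0.6   0.008 0.182] units [-0.25  0.54 -0.86] max 0.86
[  18.5    0.2  -37.1    2.6  -21.4 -100.7]
```

```bash

python3 -m creep '[[30,-0.1,0.27,-0.1,1.3,1.2,1.3],[30,-0.1,0.27,-0.1,1.3,1.2,1.2],[30,0,0,0,0,0,0]]'
python3 rot.py 30 15;python3 -c "
from h import *
q=1.14
need((-60,0,186),(-95+95*np.cos(q)-4.4,0,88+95*np.sin(q)+7.8))
from plant import r
print(r.get_state()['joints'].round(1))"
```

```text
time_s: 20.93
tcp_pos: [0.6005, 0.0058, 0.1978]
eef_rot: [172.8, 29.1, -170.4]
contact_force: [0.8, -0.7, 0.7]
gripper_width: 0.0301
gripper_force: 0.0
rotvec [ 0.22 -0.01  0.1 ] axis now [ 0.455  0.204 -0.867] want [ 0.455  0.208 -0.866]
t 20.93 tcp shelf [-59.6  -2.  197.8] rpy [ 172.8   29.1 -170.4] F [ 0.8 -0.7  0.7]
(-60, 0, 186) world [0.6   0.008 0.186] units [-0.03  0.08 -0.47] max 0.47
(np.float64(-59.72852212395597), 0, np.float64(182.1201821310089)) world [0.6   0.008 0.182] units [ 0.01  0.   -0.16] max 0.16
[ 16.4   1.6 -31.3  -8.3 -27.7 -88.6]
```

```bash

python3 -m creep '[[30,-0.02,0.08,-0.4,0,0,0],[30,0,0,-0.23,0,0,0],[30,0.45,0.08,-0.26,0,0,0],[30,0,0,0,0,0,0]]'
python3 -m creep '[[30,0.45,0.08,-0.34,0,0,0],[30,0.39,0.07,-0.41,0,0,0],[30,0,0,0,0,0,0]]'
python3 -c "
from h import *
q=.7
need((-95+95*np.cos(q)-4.4,0,88+95*np.sin(q)+7.8))
from plant import r
print(r.get_state()['joints'].round(1))";python3 q.py
```

```text
time_s: 21.27
tcp_pos: [0.6107, 0.0088, 0.1738]
eef_rot: [173.0, 29.1, -170.3]
contact_force: [0.4, 0.1, 0.7]
gripper_width: 0.0296
gripper_force: 0.4
time_s: 21.52
tcp_pos: [0.6306, 0.0125, 0.1536]
eef_rot: [173.0, 28.9, -170.3]
contact_force: [1.2, -0.4, -0.3]
gripper_width: 0.0299
gripper_force: 0.0
t 21.52 tcp shelf [-28.8  -0.4 153.6] rpy [ 173.    28.9 -170.3] F [ 1.2 -0.4 -0.3]
(np.float64(-26.739992207973593), 0, np.float64(157.00068028758065)) world [0.633 0.013 0.157] units [0.08 0.03 0.13] max 0.13
[ 16.1   7.7 -30.5 -10.1 -22.7 -86.3]
top 50 [305.3 152.7] 291 330 q [0.   0.01 0.02] [5.4 5.4 5.4]
scene 46 [267.7 194.4] 263 285 q [0.   0.01 0.02] [4.8 5.  5.1]
```

```bash
cat > q.py <<'E'
from h import *
from plant import capture
for n,win in(('top',(285,350,120,215)),('scene',(250,350,130,245))):
    im=capture(n)['frame'].astype(int);m=(im[:,:,0]>110)&(im[:,:,1]<.45*im[:,:,0])&(im[:,:,2]<.5*im[:,:,0]);ys,xs=np.nonzero(m);k=(xs>win[0])&(xs<win[1])&(ys>win[2])&(ys<win[3])
    c=np.c_[xs[k],ys[k]];L=np.linspace(0,3.3,331);P,Q=[proj(n,toW(S,np.c_[-95+95*np.cos(L),0*L+y,88+95*np.sin(L)])) for y in(70,-70)]
    u=(Q-P)/np.linalg.norm(Q-P,axis=1)[:,None]
    d=np.array([np.mean((c-P[i])@[-u[i,1],u[i,0]]) for i in range(331)]);z=np.nonzero(np.diff(np.sign(d)))[0];j=np.argmin(abs(d))
    print(n,k.sum(),'bbox',*(c.min(0),c.max(0)) if len(c) else '','q',L[z],'best',L[j],d[j].round(2), 'd(0)',d[0].round(2))
E
python3 q.py
```

```text
top 63 bbox [291 147] [330 156] q [0.55] best 0.56 -0.01 d(0) 0.84
scene 61 bbox [262 163] [285 201] q [0.64] best 0.0 0.02 d(0) 0.02
```

```bash

python3 -m creep '[[30,0.24,0.04,-0.41,0,0,0],[30,0.24,0.04,-0.41,0,0,0],[30,0,0,0,0,0,0]]'
python3 -m creep '[[30,0.11,0.02,-0.36,0,0,0],[30,0.11,0.02,-0.36,0,0,0],[30,0,0,0,0,0,0]]'
python3 -c "
from h import *
need((-9,0,106))
from plant import r
print(r.get_state()['joints'].round(1))";python3 q.py
```

```text
time_s: 21.97
tcp_pos: [0.6421, 0.0145, 0.1325]
eef_rot: [172.9, 28.9, -170.3]
contact_force: [0.9, -0.6, -0.4]
gripper_width: 0.0302
gripper_force: 0.0
time_s: 22.22
tcp_pos: [0.6469, 0.0153, 0.1139]
eef_rot: [172.9, 28.8, -170.3]
contact_force: [-0.1, -0.4, 0.7]
gripper_width: 0.0299
gripper_force: 0.0
t 22.22 tcp shelf [-12.3  -0.4 113.9] rpy [ 172.9   28.8 -170.3] F [-0.1 -0.4  0.7]
(-9, 0, 106) world [0.65  0.016 0.106] units [ 0.13  0.04 -0.32] max 0.32
[ 15.6  12.3 -29.9 -13.1 -18.9 -82.8]
top 28 bbox [291 148] [318 154] q [] best 0.23 -0.6 d(0) -1.29
scene 43 bbox [259 197] [266 206] q [0.12 0.51] best 0.52 -0.01 d(0) -1.06
```

```bash

python3 -m creep '[[30,0.2,0.035,0.14,0,0,0],[30,0,0,-0.14,0,0,0],[30,0,0,-0.1,0,0,0],[30,0,0,0,0,0,0]]'
python3 -m creep '[[30,0,0,-0.1,0,0,0],[30,0,0,0,0,0,0]]'
python3 -m creep '[[30,0,0,-0.1,0,0,0],[30,0,0,0,0,0,0]]'
```

```text
time_s: 22.65
tcp_pos: [0.6526, 0.0163, 0.1138]
eef_rot: [172.9, 29.0, -170.3]
contact_force: [0.1, 0.8, 0.7]
gripper_width: 0.0296
gripper_force: 0.3
time_s: 22.82
tcp_pos: [0.6524, 0.0163, 0.1112]
eef_rot: [172.9, 29.0, -170.3]
contact_force: [0.3, 0.6, 1.0]
gripper_width: 0.0302
gripper_force: 0.4
time_s: 22.98
tcp_pos: [0.6528, 0.0163, 0.109]
eef_rot: [172.9, 29.0, -170.3]
contact_force: [0.2, -0.3, 2.7]
gripper_width: 0.0302
gripper_force: 1.1
```

```bash

python3 -m creep '[[30,0,0,-0.08,0,0,0],[30,0,0,0,0,0,0]]'
python3 -m creep '[[30,0,0,-0.08,0,0,0],[30,0,0,0,0,0,0]]'
python3 -m creep '[[30,0,0,-0.08,0,0,0],[30,0,0,0,0,0,0]]'
```

```text
time_s: 23.15
tcp_pos: [0.6532, 0.0164, 0.1079]
eef_rot: [172.9, 29.1, -170.3]
contact_force: [-2.6, -0.4, 7.5]
gripper_width: 0.0299
gripper_force: 3.9
time_s: 23.32
tcp_pos: [0.6535, 0.0164, 0.1067]
eef_rot: [172.9, 29.2, -170.3]
contact_force: [-3.7, -0.7, 9.5]
gripper_width: 0.0301
gripper_force: 5.4
time_s: 23.48
tcp_pos: [0.6537, 0.0164, 0.1049]
eef_rot: [172.9, 29.2, -170.3]
contact_force: [-2.1, 0.0, 7.3]
gripper_width: 0.0303
gripper_force: 3.7
```

```bash

python3 -m creep '[[30,0,0,-0.06,0,0,0],[30,0,0,0,0,0,0]]'
python3 -m creep '[[30,0,0,-0.06,0,0,0],[30,0,0,0,0,0,0]]'
python3 -m creep '[[30,0,0,-0.06,0,0,0],[30,0,0,0,0,0,0]]'
```

```text
time_s: 23.65
tcp_pos: [0.6539, 0.0165, 0.1034]
eef_rot: [172.9, 29.2, -170.3]
contact_force: [-1.7, 0.8, 7.8]
gripper_width: 0.0303
gripper_force: 3.8
time_s: 23.82
tcp_pos: [0.654, 0.0165, 0.1018]
eef_rot: [172.9, 29.2, -170.3]
contact_force: [-0.6, -0.4, 7.1]
gripper_width: 0.0301
gripper_force: 2.7
time_s: 23.98
tcp_pos: [0.654, 0.0165, 0.1001]
eef_rot: [172.9, 29.2, -170.3]
contact_force: [0.5, -0.2, 3.8]
gripper_width: 0.0297
gripper_force: 1.4
```

```bash

python3 -m creep '[[30,0,0,-0.06,0,0,0],[30,0,0,0,0,0,0]]'
python3 -m creep '[[30,0,0,-0.06,0,0,0],[30,0,0,0,0,0,0]]'
python3 -m creep '[[30,0,0,-0.05,0,0,0],[30,0,0,0,0,0,0]]'
```

```text
time_s: 24.15
tcp_pos: [0.6535, 0.0164, 0.0979]
eef_rot: [172.9, 29.1, -170.3]
contact_force: [0.7, -0.0, 2.5]
gripper_width: 0.0301
gripper_force: 0.9
time_s: 24.32
tcp_pos: [0.6537, 0.0165, 0.097]
eef_rot: [172.9, 29.2, -170.3]
contact_force: [-4.4, 0.3, 12.8]
gripper_width: 0.0304
gripper_force: 6.2
time_s: 24.48
tcp_pos: [0.6539, 0.0165, 0.0967]
eef_rot: [172.9, 29.3, -170.3]
contact_force: [-9.5, 0.3, 19.4]
gripper_width: 0.0299
gripper_force: 10.5
```

The force peaked, fell away, then met a hard stop at the height expected for a shut bar. I'll withdraw along the tool axis and check.

```bash

python3 -m creep '[[30,-0.1,-0.05,0.2,0,0,0],[30,-0.4,-0.15,0.4,0,0,0],[30,-0.7,-0.15,0.5,0,0,0],[30,-0.8,-0.15,0.5,0,0,0],[30,-0.8,-0.15,0.5,0,0,0],[30,-0.8,-0.15,0.5,0,0,0],[30,-0.8,-0.15,0.6,0,0,0],[30,0,0,0,0,0,0]]'
python3 -m creep '[[30,0,-0.8,0.6,0,0,0],[30,0,-0.8,0.6,0,0,0],[30,0,-0.8,0.6,0,0,0],[30,0,-0.8,0.6,0,0,0],[30,0,-0.8,0.6,0,0,0],[30,0,-0.8,0,0,0,0],[30,0,0,0,0,0,0]]'
python3 q.py; python3 - <<'E'
from h import *
need((0,0,300))
from plant import *
import cv2
a=capture('scene')['frame'][80:300,170:430,::-1];b=capture('top')['frame'][85:260,210:410,::-1]
o=np.zeros((440,800,3),np.uint8);o[:,:400]=cv2.resize(a,(520,440))[:,:400];o[:350,400:]=cv2.resize(b,(400,350));cv2.imwrite('pics/c4.png',o)
E
```

```text
time_s: 25.15
tcp_pos: [0.5396, -0.0082, 0.1758]
eef_rot: [172.9, 29.1, -170.3]
contact_force: [-0.6, 0.2, 0.4]
gripper_width: 0.0298
gripper_force: 0.0
time_s: 25.73
tcp_pos: [0.5431, -0.13, 0.2495]
eef_rot: [173.0, 29.0, -170.4]
contact_force: [-0.1, 0.2, -0.8]
gripper_width: 0.0303
gripper_force: 0.0
top 180 bbox [291 146] [329 156] q [0.48] best 0.49 -0.03 d(0) 0.24
scene 201 bbox [259 171] [281 208] q [0.66] best 0.67 -0.06 d(0) 0.27
t 25.83 tcp shelf [-139.6 -124.3  248.1] rpy [ 172.9   28.9 -170.5] F [-0.7  1.5 -0.5]
(0, 0, 300) world [0.659 0.018 0.3  ] units [4.68 5.84 2.08] max 5.84
```

View pics/c4.png

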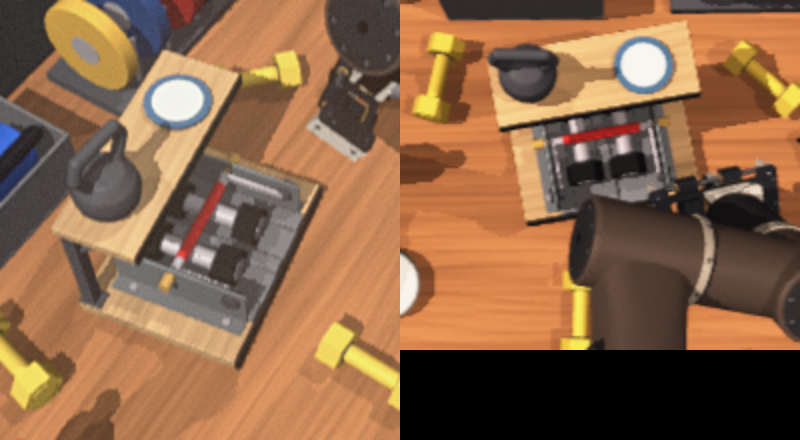

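```bash
python3 - <<'E'
from h import *
from plant import capture
from scipy.optimize import least_squares
o=[]
for n,win in(('top',(285,350,120,215)),('scene',(250,350,130,245))):
    im=capture(n)['frame'].astype(int);m=(im[:,:,0]>110)&(im[:,:,1]<.45*im[:,:,0])&(im[:,:,2]<.5*im[:,:,0]);ys,xs=np.nonzero(m);k=(xs>win[0])&(xs<win[1])&(ys>win[2])&(ys<win[3]);o.append((n,np.array([xs[k].mean(),ys[k].mean()])))
s=least_squares(lambda p:np.concatenate([proj(n,toW(S,p))[0]-c for n,c in o]),[0,0,90]);print(s.x.round(1),s.fun.round(2))
for q in(0,.05,.1,.2,.5):print(q,[(proj(n,toW(S,(-95+95*np.cos(q),0,88+95*np.sin(q))))[0]-c).round(2) for n,c in o])
E
```

```text
[-1.6  1.2 90.8] [ 0.02  0.05 -0.05 -0.01]
0 [array([ 0.27, -0.26]), array([-0.3 , -0.01])]
0.05 [array([ 0.27, -0.53]), array([-0.38, -0.85])]
0.1 [array([ 0.28, -0.74]), array([-0.39, -1.66])]
0.2 [array([ 0.33, -0.96]), array([-0.18, -3.21])]
0.5 [array([ 0.79, -0.01]), array([ 2.23, -7.07])]
```

The images put the bar at q≈0, and the force trace agrees. The dumbbells are home and nothing else has moved, so I'm handing the job in.

```bash
python3 -c "
from plant import close_job
print(close_job())"
```

```text
the job is handed in; nothing more can be done
None
```

I handed the job in at about 26 s of the 67 s allowed: both dumbbells are pushed back against the rear stop and the keeper bar is shut, by force feel (it passed the catches and met its stop at about 20 N) and by camera (angle close to 0), with nothing else seen to have moved.

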